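# Clamp a brass bar in the jeweller's cam clamp

### The job

Get the brass bar ready for filing: slide it along the clamp's channel until its far end is fully home against the end stop, then push the cam lever through its quarter turn until it is hard against its stop pin and lean on it there for half a second with 15 to 22 N. Push the bar and the lever gently (never more than 30 N), leave the bar clamped and home with the lever at its stop, and do not disturb the tin, the pot or the tool block.

Things in the scene. Friction and masses are not known exactly. Their poses are not given: they have to be found in the camera images.
- clamp: Cam clamp: hardwood base fixed to the bench, 140 x 140 x 22 mm, with dark steel fence and end stop, and the cam lever. Origin on the bench top; x runs along the bar's channel to the end stop, y from fence to lever, z up. The base spans x -40 to 100, y -58 to 82 mm; the fence (36 mm above bench, x -25 to 65) has its face at y = -10.
- end_stop (a point): Middle of the end stop's face, 32 mm above the bench, at x = 70, y = 0 mm in the clamp's frame, on the clamp. The stop is a dark steel block 50 mm wide across the channel, its top 42 mm above the bench; rigid.
- bar: Loose brass bar 120 x 20 x 16 mm (long axis x), about 0.3 kg, lying on the base between fence and cam, 15 to 35 mm short of the end stop. Origin: centre of its underside, 22 mm above the bench. Home: origin at x = 10 mm in the clamp's frame, near end overhanging the base by 10 mm (push on that end). Slides with 1 to 3 N. The cam presses it to the fence (y = 0). Over 30 N of push dents it.
- lever (a joint): Angle of the cam lever, rad: 0 open, handle along the clamp's +y; grows counter-clockwise seen from above; 1.57 at the rigid stop pin, handle along the clamp's -x. Starts at 0 to 0.25 and stays where left. Takes about 2.5 N at the grip, up to 9 N in the last 0.4 rad, where the cam presses on the bar. At the stop lean on it with 15 to 22 N for 0.5 s or more; over 30 N, squeeze included, bends it.
- lever_grip (a point): Centre of the top of the lever's upright round wooden grip: 18 mm in diameter, on the end of the flat steel arm, 90 mm from the pivot axis. Grip top 100 mm, arm top 58 mm above the bench (arm 14 mm wide, ends 5 mm beyond the grip's axis), so 42 mm of grip stands free to push with a side of the fingers.
- lever_pivot (a point): Point on the lever's vertical pivot axis, 60 mm above the bench; at x = 20, y = 33 mm in the clamp's frame; fixed to the clamp. The upright steel stop pin (8 mm thick, top 58 mm above the bench) stands at x = -30, y = 22 mm in the clamp's frame.
- tin: Bystander: round lidded aluminium tin, 68 mm across, 45 mm high, on the bench; origin at the centre of its underside.
- pot: Bystander: small open orange plastic pot, 60 mm across, 40 mm high; origin at the centre of its underside.
- burr_block: Bystander: dark wooden block 90 x 45 x 35 mm with steel burrs standing in it, up to 70 mm high; origin at the centre of its underside.
There are look-alikes about, which are no part of the job. There is more than one size of the bar; the one meant has the size given above. There is more than one size of the clamp; the job needs the smaller.

How it is judged:
On the way, in this order (a step that is already met when the one before it is completed fails the run):
1. the bar is home: its far end within 2 mm of the end stop, with the lever still open (below 0.5 rad) (x of bar in the frame of clamp above 0.008 m and value of joint lever below 0.5 rad), for 0.2 s.
2. the lever is pressed against its stop pin with at least 13 N (value of joint lever above 1.53 rad and contact force between the fingers and lever above 13 N), for 0.3 s.
At the end, for the whole second after the job is handed in: The lever rests at its stop pin (above 1.53 rad of 1.57) with the cam pressing on the bar with at least 2 N; the bar lies flat in the channel, its far end within 2 mm of the end stop, its side within 2.5 mm of the fence and within 0.04 rad of parallel, at rest (value of joint lever above 1.53 rad and x of bar in the frame of clamp between 0.008 and 0.012 m and y of bar in the frame of clamp between -0.0025 and 0.0025 m and z of bar in the frame of clamp below 0.025 m and angle between the x axis of bar and the x axis of clamp, either way round below 0.04 rad and contact force between bar and lever above 2 N and linear speed of bar below 0.01 m/s); the robot touches nothing.
It fails at once if the lever is pushed or squeezed with more than 30 N (contact force between any of the fingers, the arm and lever above 30 N).
It fails at once if the bar is pushed with more than 30 N (contact force between any of the fingers, the arm and bar above 30 N).
It fails at once if a bystander is moved more than 15 mm (distance of any of tin, pot, burr_block from where it was at the start of the episode above 0.015 m).
It also fails if it takes over 58 s, if anything falls off the work surface, if the arm or the gripper's body presses on something with over 40 N, if the wrist force passes 120 N, or if a joint passes its speed limit or range.

### The arm

A 6-joint arm with a two-finger parallel gripper is mounted at the origin on the work surface. World frame = base frame: x ahead of the robot, y to its left, z up, the work surface at z = 0. Lengths are in m, angles in rad, forces in N, time in s.
With the tool pointing down it reaches from about 0.275 to 0.825 m from the base axis. Payload 4.9 kg.
Tool frame: the origin (TCP) lies between the finger pads; the fingertips stand 11 mm ahead of it and the grasp point (between the pads) lies 8 mm behind it; z points along the fingers, y is the line along which they close (so a half turn about z gives the same grasp; the last joint's range is limited). The gripper opens to 85 mm and grips with 20 to 120 N. Pads are 22 mm wide; open, the fingers measure 114 mm over their backs; the gripper's body (76 mm by 85 mm) begins 54 mm behind the grasp point. The pads swing forward as they close: fully open they stand 13 mm farther back than shut.
Start: joints at [1.062, 0.326, -0.193, 1.052, 0, 1.437], TCP at [0.201, 0.512, 0.242] pointing down, gripper open.
Joint ranges: [-2.65, 2.65], [-0.97, 1.79], [-1.3, 1.35], [-1.93, 2.1], [-1.47, 1.37], [-3.14, 3.14]. Speed limits (rad/s): [2.57, 2.57, 3.14, 3.14, 3.14, 3.14].

### API

Orientations are given as a unit quaternion [w, x, y, z].
In Python, from bench import ctrl gives the robot as it stands.
- The arm moves only by the shell command python3 -m creep 'ROWS' [FORCE]. ROWS is JSON, a list of rows, each an object with "offset": the shift along the world's x, y, z in units of 0.5 m (1.0 is 0.5 m), a list of three; "rot": the turn, a rotation vector about the world's x, y, z in units of 360 degrees (1.0 is 360 degrees), a list of three; "hand": the closure, from 0 (fully open) to 1 (shut). In form: [{"offset": [x, y, z], "rot": [rx, ry, rz], "hand": hand}, ...]. A call has 1 to 5 rows; each row is the pose to reach, as a shift and turn from the pose commanded when the call began, turning the shorter way round; what a row does not reach only later rows make up. A row lasts 1/12 s, in which the tool goes at most 41.7 mm and 7.16 degrees, less where a joint would pass 70% of its speed; a pose out of reach is approached as far as the arm can. A call with a number of a shift or a turn outside -1 to 1 is refused whole. A call with a gripper value outside its range is refused whole. The fingers move at their own pace and stop on an object; FORCE is the grip in N (left out, the last holds). Time passes only in rows, so rows that repeat a pose let the fingers close. It gives the time, the measured TCP pose, the force, the opening and the grip force at its end, in the units of the state.
- ctrl.observe(): the state, without advancing time (a new reading comes with each control period).
- ctrl.get_image(name): name is "side" or "top" or "wrist"; returns a dict with "frame" (420x560x3 uint8, red, green, blue), "camera_matrix" (3x3 intrinsics, pixels), "R" (3x3) and "t" (3): a world point X has camera coordinates R X + t. Camera axes: x right, y down, z forward; pixel columns grow to the right and rows downward; lengths in m; the calibration is good to about 2 mm. A picture is of the moment at which its call begins. There is no depth.
- ctrl.hand_in(): hands the job in; it is judged then, once.
Trained networks look in a picture, given as the dict that the camera call returned (one of the last four; its "shot" number tells which), for a name from the list of things; names that differ only in an ending like _2 or _b are one class to them, and where a whole thing is asked for, a point or a joint stands for the part that bears it (a point fixed in the world has none). Each returns a list of dicts, best first, with "confidence" (0 to 1); they miss things now and then, are a little off and sometimes report something else, mostly with a low value. They report only what shows in the picture. A call takes as long as a camera call. They do not tell look-alikes from the thing itself.
- ctrl.recognise(picture, query): "box" ([centre column, centre row, width, height] in pixels, round what is visible of it).
- ctrl.cut_out(picture, query): "pixels" (420x560 bool, what is visible of it) and "box" ([centre column, centre row, width, height] in pixels, round what is visible of it).
The state is a dict: "t": time; "joint_pos": joint angles; "joint_vel": joint speeds; "effort": joint torques, N m; "ee_pos": TCP position; "eef_rot": TCP orientation; "contact_force": force on the tool from outside, world axes, zero at the start; "torque": the same for the moment, N m; "grip_width": opening from 0.0 (shut) to 1.0 (fully open); "finger_force": force on a finger pad.
Only numpy, scipy, OpenCV 4.12 (cv2) and the standard library are available. Lean on these libraries where they do the work, as an engineer would, in place of code of your own. Each camera call takes 0.05 s, during which the arm holds its last target. There are 200 camera calls.

## Working session

There is one attempt and no reset: what is moved stays moved. The work goes in short steps, Python scripts to look and compute and a shell command to move; the robot and the scene stay as the last step left them, time stands still between calls to the robot, and variables do not carry over. Pictures are saved under pics/ and viewed, at most 10 in all, crops included, and the job is handed in when it is done.

```bash
ls; mkdir -p pics; cat > h.py <<'E'
import numpy as np, cv2
from bench import ctrl
def ray(p,u,v):
    K=np.array(p["camera_matrix"]);R=np.array(p["R"]);t=np.array(p["t"])
    d=R.T@np.linalg.solve(K,[u,v,1.]);return -R.T@t,d/np.linalg.norm(d)
def at_z(p,u,v,z):
    o,d=ray(p,u,v);return o+d*(z-o[2])/d[2]
def proj(p,X):
    K=np.array(p["camera_matrix"]);c=np.array(p["R"])@np.array(X)+np.array(p["t"]);c=K@c;return c[:2]/c[2]
E
python3 - <<'E'
from h import *
for n in("top","side"):
    p=ctrl.get_image(n)
    cv2.imwrite(f"pics/{n}0.png",cv2.cvtColor(p["frame"],cv2.COLOR_RGB2BGR))
    for q in("clamp","bar","lever","lever_grip","tin","pot","burr_block"):
        for r in ctrl.recognise(p,q)[:4]:
            b=np.round(r["box"]);print(n,q,round(r["confidence"],2),b,at_z(p,b[0],b[1],0.03).round(3))
E
```

```text
pics
top clamp 0.68 [402. 131. 120.  92.] [ 0.731 -0.381  0.03 ]
top clamp 0.47 [169. 202.  63.  17.] [0.591 0.108 0.03 ]
top bar 0.89 [208. 219.  14.  57.] [0.554 0.027 0.03 ]
top bar 0.65 [143. 308.  73.  59.] [0.375 0.161 0.03 ]
top bar 0.62 [263. 297.  56.  78.] [ 0.393 -0.084  0.03 ]
top bar 0.49 [187. 196. 106.  68.] [0.603 0.071 0.03 ]
top lever 0.61 [167. 203.  62.  18.] [0.589 0.112 0.03 ]
top lever_grip 0.97 [380. 133.  79.  28.] [ 0.728 -0.335  0.03 ]
top lever_grip 0.7 [168. 201.  65.  12.] [0.593 0.11  0.03 ]
top tin 0.56 [278. 190.  32.  33.] [ 0.612 -0.119  0.03 ]
top pot 0.65 [235. 133.  32.  29.] [ 0.734 -0.031  0.03 ]
top pot 0.64 [189. 195. 102.  68.] [0.605 0.066 0.03 ]
side clamp 0.91 [276. 169.  56.  76.] [0.609 0.067 0.03 ]
side clamp 0.91 [372. 309. 114. 148.] [ 0.755 -0.372  0.03 ]
side clamp 0.59 [267. 154.  17.  49.] [0.592 0.127 0.03 ]
side bar 0.78 [257. 183.  45.  12.] [0.552 0.025 0.03 ]
side bar 0.76 [189. 159.  41.  45.] [0.378 0.139 0.03 ]
side bar 0.69 [197. 229.  67.  38.] [ 0.389 -0.103  0.03 ]
side bar 0.4 [275. 167.  58.  76.] [0.607 0.075 0.03 ]
side lever 0.94 [268. 153.  15.  48.] [0.595 0.131 0.03 ]
side lever 0.94 [356. 282.  30.  86.] [ 0.737 -0.302  0.03 ]
side lever_grip 0.92 [358. 281.  24.  84.] [ 0.742 -0.301  0.03 ]
side lever_grip 0.55 [268. 155.  20.  50.] [0.594 0.123 0.03 ]
side lever_grip 0.39 [332. 154.  38.  27.] [0.77  0.102 0.03 ]
side tin 0.98 [287. 228.  27.  29.] [ 0.607 -0.131  0.03 ]
side pot 0.97 [332. 192.  20.  26.] [ 0.741 -0.034  0.03 ]
side burr_block 0.84 [334. 155.  42.  31.] [0.775 0.097 0.03 ]
side burr_block 0.66 [332. 194.  23.  22.] [ 0.739 -0.041  0.03 ]
side burr_block 0.48 [266. 153.  19.  52.] [0.59  0.131 0.03 ]
```

```bash
python3 -c "
import cv2
a=cv2.imread('pics/top0.png');b=cv2.imread('pics/side0.png')
c=cv2.resize(a[90:360,90:480],None,fx=2,fy=2,interpolation=2)
cv2.imwrite('pics/topc.png',c)
c=cv2.resize(b[110:290,160:400],None,fx=3.3,fy=3.3,interpolation=2)
cv2.imwrite('pics/sidec.png',c)"
```

```text
(no output)
```

View pics/topc.png

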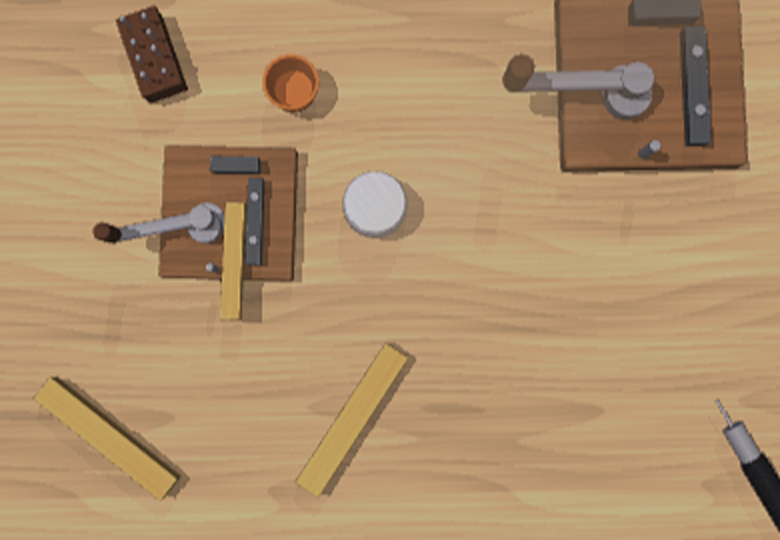

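View pics/sidec.png

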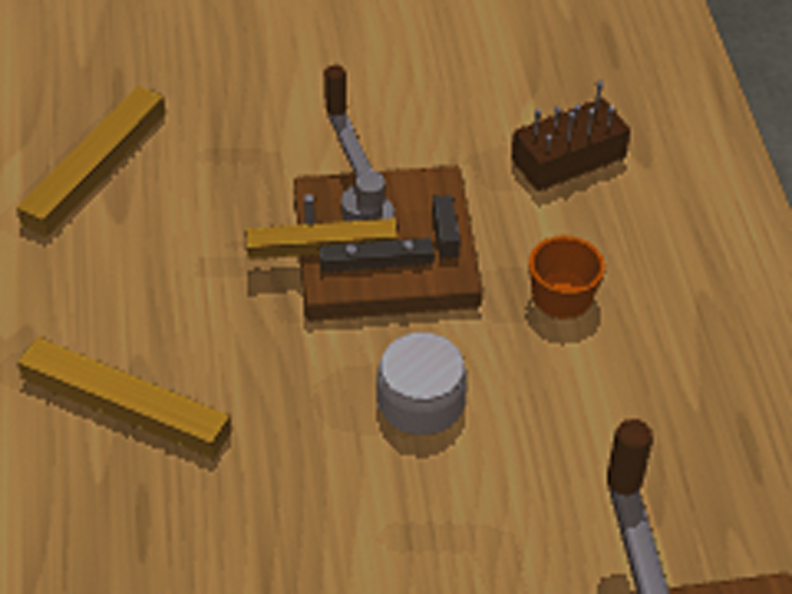

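The top crop shows the small clamp with base corners at crop (165,146), (298,148), (295,281) and (159,278). The bar's near end is at (231,320), the grip at (106,232), and the tin, pot and block are all clear of the clamp. The big clamp and the two other bars are decoys.

```bash
cat >> h.py <<'E'
def pose(pts,loc):
    pts=np.array(pts)[:,:2];loc=np.array(loc)
    a=pts.mean(0);b=loc.mean(0);P=pts-a;L=loc-b
    th=np.arctan2((L[:,0]*P[:,1]-L[:,1]*P[:,0]).sum(),(L*P).sum())
    R=np.array([[np.cos(th),-np.sin(th)],[np.sin(th),np.cos(th)]]);o=a-R@b
    return th,o,np.linalg.norm(P-L@R.T,axis=1)
E
python3 - <<'E'
from h import *
p=ctrl.get_image("top")
f=cv2.cvtColor(p["frame"],cv2.COLOR_RGB2BGR)
g=cv2.cvtColor(f,cv2.COLOR_BGR2GRAY)
c=np.array([(165,146),(298,148),(295,281),(159,278)],float)/2+90   # +x+y, +x-y, -x-y, -x+y
W=[at_z(p,u,v,.022) for u,v in c]
th,o,r=pose(W,[(.1,.082),(.1,-.058),(-.04,-.058),(-.04,.082)])
print(th,o,r)
R=np.array([[np.cos(th),-np.sin(th)],[np.sin(th),np.cos(th)]])
hsv=cv2.cvtColor(f,cv2.COLOR_BGR2HSV)
b=[(v/2+90) for v in (0,)]
roi=f[185:255,190:220]
for nm,q,z in(("near l",(221,319),.038),("near r",(241,320),.038),("far r",(244,203),.038),("far l",(225,203),.038),("grip top",(102,230),.1),("pivot",(201,214),.07),("pin",(209,267),.058),("stop l",(211,171),.042),("stop r",(259,174),.042),("tin",(375,200),.045)):
    w=at_z(p,q[0]/2+90,q[1]/2+90,z);print(nm,w.round(4),(R.T@(w[:2]-o)).round(4))
# side check
s=ctrl.get_image("side")
for m in ctrl.recognise(s,"lever_grip")[:3]: print(m)
for l in [(.1,.082,.022),(.1,-.058,.022),(-.04,-.058,.022),(-.04,.082,.022)]:
    print(((proj(s,[*(o+R@l[:2]),l[2]])-[160,110])*3.3).round())
E
```

```text
-0.0377330481448304 [0.57173291 0.02432219] [0.00042207 0.00033977 0.00100959 0.00106625]
near l [0.4913 0.0415 0.038 ] [-0.081   0.0141]
near r [0.4899 0.021  0.038 ] [-0.0816 -0.0064]
far r [0.6102 0.0173 0.038 ] [ 0.0387 -0.0055]
far l [0.6106 0.037  0.038 ] [0.0383 0.0141]
grip top [0.5786 0.1464 0.1   ] [0.0023 0.1222]
pivot [0.5959 0.0559 0.07  ] [0.0229 0.0325]
pin [0.5435 0.0501 0.058 ] [-0.0292  0.0247]
stop l [0.6436 0.0507 0.042 ] [0.0708 0.0291]
stop r [0.6395 0.0011 0.042 ] [ 0.0686 -0.0207]
tin [ 0.6098 -0.118   0.045 ] [ 0.0434 -0.1408]
{'box': [266.9, 154.3, 16.4, 48.8], 'confidence': 0.76}
[455. 163.]
[479. 290.]
[301. 305.]
[288. 175.]
```

```bash
cat >> h.py <<'E'
from scipy.spatial.transform import Rotation as Ro
def st():
    s=ctrl.observe();q=s["eef_rot"];R=Ro.from_quat([*q[1:],q[0]]).as_matrix()
    return s,R
E
python3 - <<'E'
from h import *
s,R=st();print(R.round(3));print({k:np.round(v,3) for k,v in s.items()})
x=np.array([0.4563,0.0287,0.15])  # local (-.116,.0)->world approx
print((x-s["ee_pos"])/.5, np.degrees(np.arctan2(R[1,0],R[0,0])))
E
```

```text
[[-0.931  0.366 -0.   ]
 [ 0.366  0.931 -0.   ]
 [-0.    -0.    -1.   ]]
{'t': np.float64(0.95), 'joint_pos': array([ 1.062,  0.326, -0.193,  1.052, -0.   ,  1.437]), 'joint_vel': array([-0.001, -0.001,  0.001,  0.002, -0.002, -0.   ]), 'effort': array([-1.0000e-03, -4.4332e+01,  2.6276e+01,  1.0000e-03, -0.0000e+00,
        0.0000e+00]), 'ee_pos': array([0.201, 0.512, 0.242]), 'eef_rot': array([-0.   ,  0.186,  0.982, -0.   ]), 'contact_force': array([-0.045, -0.122,  0.448]), 'torque': array([-0.009,  0.034,  0.036]), 'finger_force': np.float64(0.0), 'grip_width': np.float64(0.996)}
[ 0.50993577 -0.96627177 -0.18456418] 158.526885170385
```

```bash
R='{"offset":[0.17,-0.32,-0.06],"rot":[0,0,0.0535],"hand":1}'
python3 -m creep '[{"offset":[0.034,-0.064,0],"rot":[0,0,0.0107],"hand":1},{"offset":[0.068,-0.128,0],"rot":[0,0,0.0214],"hand":1},{"offset":[0.102,-0.192,0],"rot":[0,0,0.0321],"hand":1},{"offset":[0.136,-0.256,0],"rot":[0,0,0.0428],"hand":1},{"offset":[0.17,-0.32,0],"rot":[0,0,0.0535],"hand":1}]' 20
python3 -m creep '[{"offset":[0.034,-0.064,0],"rot":[0,0,0],"hand":1},{"offset":[0.068,-0.128,0],"rot":[0,0,0],"hand":1},{"offset":[0.102,-0.192,0],"rot":[0,0,0],"hand":1},{"offset":[0.136,-0.256,0],"rot":[0,0,0],"hand":1},{"offset":[0.17,-0.32,0],"rot":[0,0,0],"hand":1}]'
python3 -m creep '[{"offset":[0.034,-0.065,-0.03],"rot":[0,0,0],"hand":1},{"offset":[0.068,-0.13,-0.06],"rot":[0,0,0],"hand":1},{"offset":[0.102,-0.195,-0.09],"rot":[0,0,0],"hand":1},{"offset":[0.136,-0.26,-0.12],"rot":[0,0,0],"hand":1},{"offset":[0.17,-0.326,-0.15],"rot":[0,0,0],"hand":1}]'
python3 - <<'E'
from h import *
s,R=st();print(s["t"],s["ee_pos"],s["contact_force"],s["grip_width"],np.degrees(np.arctan2(R[1,0],R[0,0])))
p=ctrl.get_image("wrist");cv2.imwrite("pics/w1.png",cv2.cvtColor(p["frame"],cv2.COLOR_RGB2BGR))
th=-.0377;o=np.array([.5717,.0243]);c,sn=np.cos(th),np.sin(th);M=np.array([[c,-sn],[sn,c]])
for n,l in dict(cor1=(-.04,-.058,.022),cor2=(-.04,.082,.022),near_l=(-.081,.014,.038),near_r=(-.081,-.006,.038),pin=(-.03,.022,.058),tip=None).items():
    if l: print(n,proj(p,[*(o+M@l[:2]),l[2]]).round())
E
```

```text
t: 1.37
ee_pos: [0.2867, 0.3504, 0.2423]
eef_rot: [0.0, 0.017, 1.0, 0.0]
contact_force: [0.5, -0.6, 0.3]
grip_width: 0.297
finger_force: 0.0
t: 1.78
ee_pos: [0.3719, 0.1902, 0.2426]
eef_rot: [0.0, 0.019, 1.0, 0.0]
contact_force: [0.9, 1.1, 0.2]
grip_width: -0.004
finger_force: 0.0
t: 2.2
ee_pos: [0.4571, 0.027, 0.1669]
eef_rot: [0.001, 0.019, 1.0, 0.0]
contact_force: [0.8, 0.6, -0.4]
grip_width: -0.001
finger_force: 0.0
2.2 [0.45705388 0.02703972 0.1669147 ] [ 0.80237583  0.58240912 -0.4287654 ] -0.001194071631321163 177.77055117904015
cor1 [219. 281.]
cor2 [370. 281.]
near_l [298. 246.]
near_r [274. 246.]
pin [308. 312.]
```

View pics/w1.png

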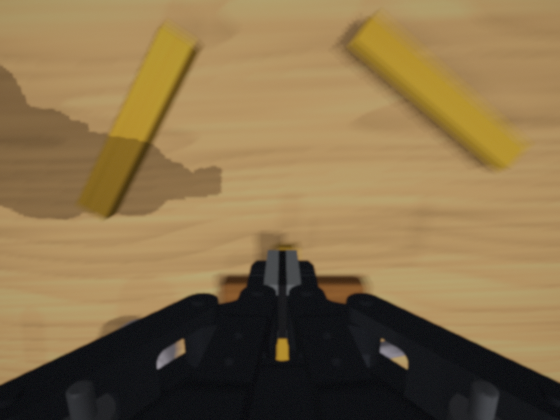

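The wrist view has the base corners at (221,281) and (364,281) and the bar's near end at about (287,246). Both agree with the projected model to 1–3 mm.

```bash

python3 -m creep '[{"offset":[0,0.002,-0.066],"rot":[0,0,0],"hand":1},{"offset":[0,0.004,-0.132],"rot":[0,0,0],"hand":1},{"offset":[0,0.006,-0.198],"rot":[0,0,0],"hand":1},{"offset":[0,0.008,-0.262],"rot":[0,0,0],"hand":1},{"offset":[0,0.009,-0.262],"rot":[0,0,0],"hand":1}]'
python3 -m creep '[{"offset":[0.008,0,0],"rot":[0,0,0],"hand":1},{"offset":[0.016,0,0],"rot":[0,0,0],"hand":1},{"offset":[0.024,0,0],"rot":[0,0,0],"hand":1},{"offset":[0.030,-0.001,0],"rot":[0,0,0],"hand":1},{"offset":[0.030,-0.001,0],"rot":[0,0,0],"hand":1}]'
python3 -m creep '[{"offset":[0.005,0,0],"rot":[0,0,0],"hand":1},{"offset":[0.01,0,0],"rot":[0,0,0],"hand":1},{"offset":[0.015,0,0],"rot":[0,0,0],"hand":1},{"offset":[0.020,-0.001,0],"rot":[0,0,0],"hand":1},{"offset":[0.025,-0.001,0],"rot":[0,0,0],"hand":1}]'
```

```text
t: 2.67
ee_pos: [0.4521, 0.0338, 0.0318]
eef_rot: [-0.004, 0.019, 1.0, 0.0]
contact_force: [-0.8, -0.1, 0.8]
grip_width: 0.003
finger_force: 0.0
t: 3.08
ee_pos: [0.4739, 0.0326, 0.038]
eef_rot: [0.002, 0.019, 1.0, -0.0]
contact_force: [0.2, 0.5, -0.7]
grip_width: 0.003
finger_force: 0.0
t: 3.5
ee_pos: [0.4833, 0.0323, 0.0361]
eef_rot: [-0.001, 0.019, 1.0, -0.0]
contact_force: [-1.7, 0.0, 1.7]
grip_width: -0.003
finger_force: 1.2
```

```bash

python3 -m creep '[{"offset":[0.004,0,0],"rot":[0,0,0],"hand":1},{"offset":[0.008,0,0],"rot":[0,0,0],"hand":1},{"offset":[0.012,0,0],"rot":[0,0,0],"hand":1},{"offset":[0.016,-0.001,0],"rot":[0,0,0],"hand":1},{"offset":[0.020,-0.001,0],"rot":[0,0,0],"hand":1}]'
python3 -m creep '[{"offset":[0.004,0,0],"rot":[0,0,0],"hand":1},{"offset":[0.008,0,0],"rot":[0,0,0],"hand":1},{"offset":[0.012,0,0],"rot":[0,0,0],"hand":1},{"offset":[0.016,-0.001,0],"rot":[0,0,0],"hand":1},{"offset":[0.018,-0.001,0],"rot":[0,0,0],"hand":1}]'
python3 -m creep '[{"offset":[0.001,0,0],"rot":[0,0,0],"hand":1},{"offset":[0.002,0,0],"rot":[0,0,0],"hand":1},{"offset":[0.003,0,0],"rot":[0,0,0],"hand":1},{"offset":[0.004,0,0],"rot":[0,0,0],"hand":1},{"offset":[0.004,0,0],"rot":[0,0,0],"hand":1}]'
```

```text
t: 3.92
ee_pos: [0.4941, 0.0318, 0.0362]
eef_rot: [0.0, 0.019, 1.0, 0.0]
contact_force: [-0.6, 0.2, -1.3]
grip_width: 0.003
finger_force: 0.5
t: 4.33
ee_pos: [0.5033, 0.0313, 0.0363]
eef_rot: [0.0, 0.019, 1.0, -0.0]
contact_force: [-0.7, 1.4, -1.0]
grip_width: 0.003
finger_force: 0.5
t: 4.75
ee_pos: [0.505, 0.0314, 0.0363]
eef_rot: [0.0, 0.019, 1.0, 0.0]
contact_force: [-0.8, 0.7, -0.6]
grip_width: -0.003
finger_force: 0.6
```

```bash

python3 -m creep '[{"offset":[0.002,0,0],"rot":[0,0,0],"hand":1},{"offset":[0.004,0,0],"rot":[0,0,0],"hand":1},{"offset":[0.005,0,0],"rot":[0,0,0],"hand":1},{"offset":[0.006,0,0],"rot":[0,0,0],"hand":1},{"offset":[0.006,0,0],"rot":[0,0,0],"hand":1}]'
python3 -m creep '[{"offset":[0.001,0,0],"rot":[0,0,0],"hand":1},{"offset":[0.002,0,0],"rot":[0,0,0],"hand":1},{"offset":[0.003,0,0],"rot":[0,0,0],"hand":1},{"offset":[0.004,0,0],"rot":[0,0,0],"hand":1},{"offset":[0.004,0,0],"rot":[0,0,0],"hand":1}]'
python3 - <<'E'
from h import *
p=ctrl.get_image("top");f=cv2.cvtColor(p["frame"],cv2.COLOR_RGB2BGR)
s=ctrl.get_image("side");g=cv2.cvtColor(s["frame"],cv2.COLOR_RGB2BGR)
a=cv2.resize(f[150:250,130:260],None,fx=3.8,fy=3.8,interpolation=2)[:380]
b=cv2.resize(g[120:220,230:320],None,fx=3.2,fy=3.8,interpolation=2)[:380]
cv2.imwrite("pics/c2.png",np.hstack([a,b]));print(a.shape,b.shape)
E
```

```text
t: 5.17
ee_pos: [0.508, 0.0313, 0.0363]
eef_rot: [0.0, 0.019, 1.0, -0.0]
contact_force: [-1.4, 0.5, 0.4]
grip_width: 0.001
finger_force: 0.6
t: 5.58
ee_pos: [0.5101, 0.0313, 0.0363]
eef_rot: [0.0, 0.019, 1.0, 0.0]
contact_force: [-2.0, 0.2, -0.1]
grip_width: 0.007
finger_force: 0.7
(380, 494, 3) (380, 288, 3)
```

View pics/c2.png

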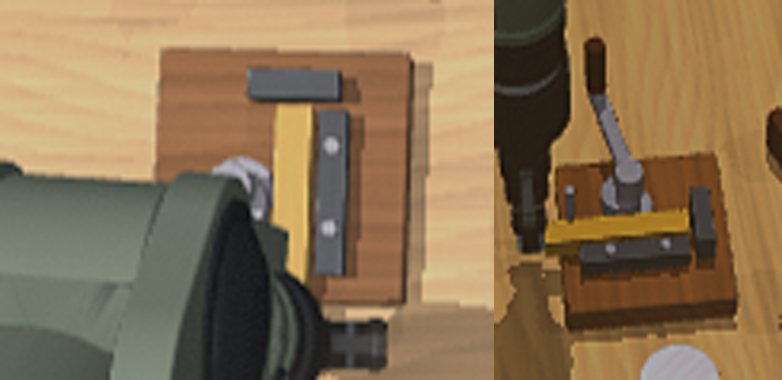

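The bar's far end at (293,104) is almost touching the stop face at about (293,100), and the lever is still open. I'll creep until the force rises.

```bash

python3 -m creep '[{"offset":[0.001,0,0],"rot":[0,0,0],"hand":1},{"offset":[0.002,0,0],"rot":[0,0,0],"hand":1},{"offset":[0.002,0,0],"rot":[0,0,0],"hand":1}]'
python3 -m creep '[{"offset":[0.001,0,0],"rot":[0,0,0],"hand":1},{"offset":[0.002,0,0],"rot":[0,0,0],"hand":1},{"offset":[0.002,0,0],"rot":[0,0,0],"hand":1}]'
```

```text
t: 5.93
ee_pos: [0.5109, 0.0313, 0.0363]
eef_rot: [0.0, 0.019, 1.0, -0.0]
contact_force: [-1.7, -0.4, 1.2]
grip_width: 0.001
finger_force: 0.9
t: 6.18
ee_pos: [0.5121, 0.0313, 0.0363]
eef_rot: [0.0, 0.019, 1.0, -0.0]
contact_force: [-0.9, -0.1, 0.9]
grip_width: -0.0
finger_force: 0.8
```

```bash

python3 -m creep '[{"offset":[0.001,0,0],"rot":[0,0,0],"hand":1},{"offset":[0.002,0,0],"rot":[0,0,0],"hand":1},{"offset":[0.002,0,0],"rot":[0,0,0],"hand":1}]'
python3 -m creep '[{"offset":[0.001,0,0],"rot":[0,0,0],"hand":1},{"offset":[0.002,0,0],"rot":[0,0,0],"hand":1},{"offset":[0.002,0,0],"rot":[0,0,0],"hand":1}]'
```

```text
t: 6.43
ee_pos: [0.5131, 0.0313, 0.0363]
eef_rot: [0.0, 0.019, 1.0, 0.0]
contact_force: [-1.9, -0.2, 0.2]
grip_width: 0.001
finger_force: 0.8
t: 6.68
ee_pos: [0.5133, 0.0314, 0.0362]
eef_rot: [-0.001, 0.019, 1.0, -0.0]
contact_force: [-4.7, 0.1, 3.4]
grip_width: -0.001
finger_force: 1.9
```

```bash

python3 -m creep '[{"offset":[0.001,0,0],"rot":[0,0,0],"hand":1},{"offset":[0.001,0,0],"rot":[0,0,0],"hand":1},{"offset":[0.001,0,0],"rot":[0,0,0],"hand":1}]'
python3 -m creep '[{"offset":[0.001,0,0],"rot":[0,0,0],"hand":1},{"offset":[0.001,0,0],"rot":[0,0,0],"hand":1},{"offset":[0.001,0,0],"rot":[0,0,0],"hand":1}]'
```

```text
t: 6.93
ee_pos: [0.5133, 0.0314, 0.0361]
eef_rot: [-0.001, 0.019, 1.0, -0.0]
contact_force: [-5.6, -0.0, 3.7]
grip_width: -0.0
finger_force: 2.6
t: 7.18
ee_pos: [0.5133, 0.0314, 0.036]
eef_rot: [-0.001, 0.019, 1.0, -0.0]
contact_force: [-5.7, -0.6, 3.2]
grip_width: 0.001
finger_force: 3.1
```

The bar is home: the force rose with no further travel. Next I back off, rise and move over to the lever.

```bash

python3 -m creep '[{"offset":[-0.03,0,0],"rot":[0,0,0],"hand":1},{"offset":[-0.05,0,0.02],"rot":[0,0,0],"hand":1},{"offset":[-0.05,0,0.1],"rot":[0,0,0],"hand":1},{"offset":[-0.05,0,0.18],"rot":[0,0,0],"hand":1},{"offset":[-0.05,0,0.26],"rot":[0,0,0],"hand":1}]'
python3 -m creep '[{"offset":[0,0,0.07],"rot":[0,0,0],"hand":1},{"offset":[0.06,0.06,0.07],"rot":[0,0,0.01],"hand":1},{"offset":[0.12,0.12,0.07],"rot":[0,0,0.02],"hand":1},{"offset":[0.18,0.18,0.07],"rot":[0,0,0.03],"hand":1},{"offset":[0.24,0.24,0.07],"rot":[0,0,0.0336],"hand":1}]'
python3 - <<'E'
from h import *
s,R=st();print(s["ee_pos"],np.degrees(np.arctan2(R[1,0],R[0,0])),s["joint_pos"].__class__)
for n in("side","top"):
    p=ctrl.get_image(n)
    f=cv2.cvtColor(p["frame"],cv2.COLOR_RGB2BGR);cv2.imwrite(f"pics/{n}3.png",f)
    print(n,[(r["confidence"],r["box"]) for q in("lever","lever_grip") for r in ctrl.recognise(p,q)[:3]])
    th=-.0377;o=np.array([.573,.0243]);M=Ro.from_euler('z',th).as_matrix()[:2,:2]
    piv=o+M@[.02,.033]
    for a in (.1,.2,.3):
        g=piv+M@(.09*np.array([-np.sin(a),np.cos(a)]));print(a,g.round(4),proj(p,[*g,.1]).round(1),proj(p,[*g,.06]).round(1))
g=cv2.imread("pics/side3.png");f=cv2.imread("pics/top3.png")
cv2.imwrite("pics/c3.png",np.hstack([cv2.resize(g[90:220,220:330],None,fx=3.5,fy=3.5),cv2.resize(f[130:260,120:240],None,fx=3.3,fy=3.5)]))
E
```

```text
t: 7.6
ee_pos: [0.4902, 0.0313, 0.1678]
eef_rot: [0.001, 0.019, 1.0, 0.0]
contact_force: [1.7, -0.2, 0.1]
grip_width: -0.001
finger_force: 0.0
t: 8.02
ee_pos: [0.6103, 0.1507, 0.2025]
eef_rot: [0.002, -0.087, 0.996, 0.0]
contact_force: [1.3, -0.1, -0.6]
grip_width: 0.001
finger_force: 0.0
[0.61031371 0.15068227 0.20245307] -170.00917612408776 <class 'numpy.ndarray'>
side [(0.92, [268.1, 154.2, 20.4, 43.8]), (0.87, [354.6, 280.0, 29.8, 86.7]), (0.87, [358.1, 281.8, 26.5, 87.0]), (0.68, [266.9, 155.4, 19.2, 46.4])]
0.1 [0.5886 0.1463] [264.4 130.5] [264.7 141.4]
0.2 [0.5797 0.1453] [261.2 131.1] [261.5 142. ]
0.3 [0.5709 0.1434] [258.  131.9] [258.4 142.8]
top [(0.69, [167.6, 202.1, 65.4, 18.9]), (0.86, [168.9, 202.0, 63.4, 13.6]), (0.76, [380.7, 132.8, 77.8, 32.5]), (0.71, [187.5, 196.7, 104.4, 71.5])]
0.1 [0.5886 0.1463] [141.1 199.8] [146.7 202. ]
0.2 [0.5797 0.1453] [141.5 204.4] [147.2 206.4]
0.3 [0.5709 0.1434] [142.5 208.9] [148.1 210.7]
```

View pics/c3.png

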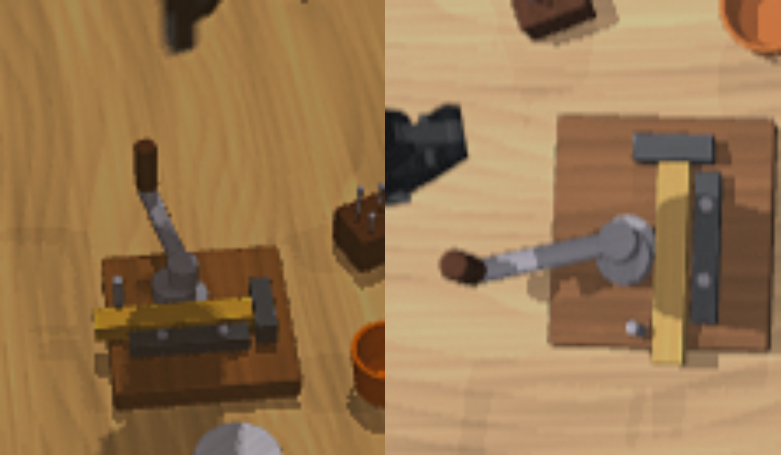

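The bar touches the stop. The grip top is at crop (457,262) in the top view, which gives lever ≈ 0.2 rad and agrees with the side view. I'll work out the arc waypoints and go down beside the grip.

```bash

python3 -m creep '[{"offset":[0,0,-0.06],"rot":[0,0,0],"hand":1},{"offset":[0,0,-0.12],"rot":[0,0,0],"hand":1},{"offset":[0,0,-0.18],"rot":[0,0,0],"hand":1},{"offset":[0,0,-0.245],"rot":[0,0,0],"hand":1},{"offset":[0,0,-0.245],"rot":[0,0,0],"hand":1}]'
python3 - <<'E'
from h import *
s,R=st();cur=np.array(s["ee_pos"])[:2];print(cur,s["ee_pos"][2])
piv=np.array([.5942,.0566])
def F(w,d=.020): return piv+.09*np.array([-np.sin(w),np.cos(w)])+d*np.array([np.cos(w),np.sin(w)])
w0=.165
print("to contact",((F(w0)-cur)/.5).round(3), F(w0).round(4))
for k in range(0,6):
    b=w0+.25*k
    print(k,b,F(b).round(4),[[*((F(b+.05*i)-F(b))/.5).round(3).tolist(),round(.05*i/2/np.pi,4)] for i in range(1,6)])
print("end",F(1.532).round(4))
E
```

```text
t: 8.73
ee_pos: [0.6026, 0.1473, 0.0734]
eef_rot: [-0.005, -0.085, 0.996, -0.0]
contact_force: [-1.9, -0.8, -1.2]
grip_width: -0.002
finger_force: 0.0
[0.60257896 0.14733971] 0.07339094843890481
to contact [-0.007  0.003] [0.5991 0.1487]
0 0.165 [0.5991 0.1487] [[-0.009, 0.0, 0.008], [-0.018, 0.0, 0.0159], [-0.028, -0.001, 0.0239], [-0.037, -0.002, 0.0318], [-0.046, -0.003, 0.0398]]
1 0.41500000000000004 [0.5762 0.147 ] [[-0.009, -0.002, 0.008], [-0.018, -0.004, 0.0159], [-0.027, -0.007, 0.0239], [-0.035, -0.011, 0.0318], [-0.044, -0.015, 0.0398]]
2 0.665 [0.5544 0.1398] [[-0.008, -0.004, 0.008], [-0.016, -0.009, 0.0159], [-0.024, -0.014, 0.0239], [-0.031, -0.019, 0.0318], [-0.039, -0.025, 0.0398]]
3 0.915 [0.5351 0.1273] [[-0.007, -0.006, 0.008], [-0.014, -0.013, 0.0159], [-0.02, -0.019, 0.0239], [-0.026, -0.026, 0.0318], [-0.031, -0.034, 0.0398]]
4 1.165 [0.5194 0.1105] [[-0.005, -0.008, 0.008], [-0.01, -0.015, 0.0159], [-0.014, -0.024, 0.0239], [-0.018, -0.032, 0.0318], [-0.022, -0.04, 0.0398]]
5 1.415 [0.5084 0.0903] [[-0.003, -0.009, 0.008], [-0.006, -0.017, 0.0159], [-0.008, -0.026, 0.0239], [-0.01, -0.035, 0.0318], [-0.011, -0.045, 0.0398]]
end [0.505  0.0801]
```

```bash

python3 -m creep '[{"offset":[0,0,0],"rot":[0,0,0],"hand":1},{"offset":[0,0,0],"rot":[0,0,0],"hand":1},{"offset":[0,0,0],"rot":[0,0,0],"hand":1}]'
python3 -m creep '[{"offset":[-0.005,-0.001,0],"rot":[0,0,0],"hand":1},{"offset":[-0.01,-0.002,0],"rot":[0,0,0],"hand":1},{"offset":[-0.015,-0.003,0],"rot":[0,0,0],"hand":1},{"offset":[-0.019,-0.004,0],"rot":[0,0,0],"hand":1},{"offset":[-0.023,-0.005,0],"rot":[0,0,0],"hand":1}]'
```

```text
t: 8.98
ee_pos: [0.6095, 0.1491, 0.0816]
eef_rot: [0.002, -0.086, 0.996, 0.0]
contact_force: [0.0, 0.3, 0.2]
grip_width: 0.0
finger_force: 0.0
t: 9.4
ee_pos: [0.5971, 0.1472, 0.0796]
eef_rot: [0.001, -0.086, 0.996, 0.001]
contact_force: [2.1, 3.3, 2.2]
grip_width: 0.002
finger_force: 1.3
```

Contact made; now the arc.

```bash

python3 -m creep '[{"offset":[-0.009,0,0],"rot":[0,0,0.008],"hand":1},{"offset":[-0.018,0,0],"rot":[0,0,0.016],"hand":1},{"offset":[-0.028,-0.001,0],"rot":[0,0,0.024],"hand":1},{"offset":[-0.037,-0.002,0],"rot":[0,0,0.032],"hand":1},{"offset":[-0.046,-0.003,0],"rot":[0,0,0.04],"hand":1}]'
python3 -m creep '[{"offset":[-0.009,-0.002,0],"rot":[0,0,0.008],"hand":1},{"offset":[-0.018,-0.004,0],"rot":[0,0,0.016],"hand":1},{"offset":[-0.027,-0.007,0],"rot":[0,0,0.024],"hand":1},{"offset":[-0.035,-0.011,0],"rot":[0,0,0.032],"hand":1},{"offset":[-0.044,-0.015,0],"rot":[0,0,0.04],"hand":1}]'
```

```text
t: 9.82
ee_pos: [0.5744, 0.145, 0.0795]
eef_rot: [0.001, -0.212, 0.977, -0.001]
contact_force: [3.6, -0.8, 0.9]
grip_width: -0.002
finger_force: 1.3
t: 10.23
ee_pos: [0.5526, 0.1377, 0.0794]
eef_rot: [0.002, -0.332, 0.943, -0.001]
contact_force: [2.3, 0.3, -1.0]
grip_width: 0.0
finger_force: 1.5
```

```bash

python3 -m creep '[{"offset":[-0.008,-0.004,0],"rot":[0,0,0.008],"hand":1},{"offset":[-0.016,-0.009,0],"rot":[0,0,0.016],"hand":1},{"offset":[-0.024,-0.014,0],"rot":[0,0,0.024],"hand":1},{"offset":[-0.031,-0.019,0],"rot":[0,0,0.032],"hand":1},{"offset":[-0.039,-0.025,0],"rot":[0,0,0.04],"hand":1}]'
python3 -m creep '[{"offset":[-0.007,-0.006,0],"rot":[0,0,0.008],"hand":1},{"offset":[-0.014,-0.013,0],"rot":[0,0,0.016],"hand":1},{"offset":[-0.02,-0.019,0],"rot":[0,0,0.024],"hand":1},{"offset":[-0.026,-0.026,0],"rot":[0,0,0.032],"hand":1},{"offset":[-0.031,-0.034,0],"rot":[0,0,0.04],"hand":1}]'
python3 - <<'E'
from h import *
s,R=st();e=np.array(s["ee_pos"])[:2];y=np.arctan2(R[1,0],R[0,0])%(2*np.pi)-np.pi
v=e-[.5942,.0566];print("yaw w",y,"tool axis frame (d, r):",v@[np.cos(y),np.sin(y)],v@[-np.sin(y),np.cos(y)])
E
```

```text
t: 10.65
ee_pos: [0.5331, 0.1254, 0.0794]
eef_rot: [0.002, -0.448, 0.894, -0.0]
contact_force: [3.2, 0.7, -0.5]
grip_width: 0.002
finger_force: 1.5
t: 11.07
ee_pos: [0.5175, 0.1088, 0.0794]
eef_rot: [0.002, -0.557, 0.831, -0.0]
contact_force: [3.1, 2.4, 1.4]
grip_width: -0.001
finger_force: 1.9
yaw w 1.1808425302611454 tool axis frame (d, r): 0.019113727687177683 0.09078842574135504
```

```bash

python3 -m creep '[{"offset":[-0.005,-0.008,0],"rot":[0,0,0.008],"hand":1},{"offset":[-0.01,-0.015,0],"rot":[0,0,0.016],"hand":1},{"offset":[-0.014,-0.024,0],"rot":[0,0,0.024],"hand":1},{"offset":[-0.016,-0.028,0],"rot":[0,0,0.028],"hand":1},{"offset":[-0.018,-0.032,0],"rot":[0,0,0.032],"hand":1}]'
python3 -m creep '[{"offset":[-0.002,-0.004,0],"rot":[0,0,0.004],"hand":1},{"offset":[-0.004,-0.008,0],"rot":[0,0,0.008],"hand":1},{"offset":[-0.006,-0.012,0],"rot":[0,0,0.012],"hand":1},{"offset":[-0.007,-0.016,0],"rot":[0,0,0.016],"hand":1},{"offset":[-0.007,-0.016,0],"rot":[0,0,0.016],"hand":1}]'
cat >> h.py <<'E'
def lev():
    s,R=st();e=np.array(s["ee_pos"])[:2];y=np.arctan2(R[1,0],R[0,0])%(2*np.pi)-np.pi
    v=e-[.5942,.0566];w=np.arctan2(-v[0],v[1])+np.arcsin(.020/np.linalg.norm(v));f=np.array(s["contact_force"])
    print("t",s["t"],"e",e.round(4),"yaw w",y.round(3),"lever a est",(w+.0377).round(3),"push",(f[:2]@[np.cos(y),np.sin(y)]).round(1),"F",f.round(1))
E
python3 -c "from h import *;lev()"
```

```text
t: 11.48
ee_pos: [0.5093, 0.0938, 0.0796]
eef_rot: [0.003, -0.637, 0.771, 0.0]
contact_force: [5.2, 6.5, -1.1]
grip_width: -0.003
finger_force: 3.5
t: 11.9
ee_pos: [0.506, 0.0859, 0.0797]
eef_rot: [0.003, -0.675, 0.738, -0.0]
contact_force: [4.4, 5.2, 0.5]
grip_width: 0.005
finger_force: 2.9
t 11.9 e [0.506  0.0859] yaw w 1.481 lever a est 1.505 push 5.5 F [4.4 5.2 0.5]
```

```bash

python3 -m creep '[{"offset":[0,-0.002,0],"rot":[0,0,0.002],"hand":1},{"offset":[-0.001,-0.004,0],"rot":[0,0,0.004],"hand":1},{"offset":[-0.001,-0.006,0],"rot":[0,0,0.006],"hand":1},{"offset":[-0.001,-0.008,0],"rot":[0,0,0.008],"hand":1},{"offset":[-0.001,-0.008,0],"rot":[0,0,0.008],"hand":1}]' >/dev/null
python3 -c "from h import *;lev()"
python3 -m creep '[{"offset":[0,-0.001,0],"rot":[0,0,0],"hand":1},{"offset":[0,-0.002,0],"rot":[0,0,0],"hand":1},{"offset":[0,-0.002,0],"rot":[0,0,0],"hand":1}]' >/dev/null
python3 -c "from h import *;lev()"
```

```text
t 12.3167 e [0.5049 0.0827] yaw w 1.532 lever a est 1.54 push 8.0 F [3.5 7.9 1.9]
t 12.5667 e [0.5049 0.0825] yaw w 1.532 lever a est 1.543 push 11.3 F [ 4.4 11.1  1.8]
```

```bash

python3 -m creep '[{"offset":[0,-0.001,0],"rot":[0,0,0],"hand":1},{"offset":[0,-0.002,0],"rot":[0,0,0],"hand":1},{"offset":[0,-0.002,0],"rot":[0,0,0],"hand":1}]' >/dev/null
python3 -c "from h import *;lev()"
```

```text
t 12.8167 e [0.5049 0.0824] yaw w 1.532 lever a est 1.544 push 14.4 F [ 3.1 14.3  1.1]
```

```bash

python3 -m creep '[{"offset":[0,-0.001,0],"rot":[0,0,0],"hand":1},{"offset":[0,-0.001,0],"rot":[0,0,0],"hand":1}]' >/dev/null
python3 -c "from h import *;lev()"
```

```text
t 12.9833 e [0.5049 0.0823] yaw w 1.533 lever a est 1.545 push 15.2 F [ 4.  15.1  2.3]
```

```bash

python3 -m creep '[{"offset":[0,-0.001,0],"rot":[0,0,0],"hand":1},{"offset":[0,-0.002,0],"rot":[0,0,0],"hand":1},{"offset":[0,-0.002,0],"rot":[0,0,0],"hand":1}]' >/dev/null
python3 -c "from h import *;lev()"
python3 -m creep '[{"offset":[0,0,0],"rot":[0,0,0],"hand":1},{"offset":[0,0,0],"rot":[0,0,0],"hand":1},{"offset":[0,0,0],"rot":[0,0,0],"hand":1},{"offset":[0,0,0],"rot":[0,0,0],"hand":1},{"offset":[0,0,0],"rot":[0,0,0],"hand":1}]' >/dev/null
python3 -c "from h import *;lev()"
python3 -m creep '[{"offset":[0,0,0],"rot":[0,0,0],"hand":1},{"offset":[0,0,0],"rot":[0,0,0],"hand":1},{"offset":[0,0,0],"rot":[0,0,0],"hand":1},{"offset":[0,0,0],"rot":[0,0,0],"hand":1},{"offset":[0,0,0],"rot":[0,0,0],"hand":1}]' >/dev/null
python3 -c "from h import *;lev()"
```

```text
t 13.2333 e [0.5049 0.0823] yaw w 1.533 lever a est 1.545 push 18.4 F [ 3.5 18.3  2.1]
t 13.65 e [0.5049 0.0823] yaw w 1.533 lever a est 1.545 push 17.9 F [ 3.5 17.8  1.4]
t 14.0667 e [0.5049 0.0823] yaw w 1.533 lever a est 1.545 push 18.0 F [ 3.  17.9  0.5]
```

Held at about 18 N for 0.8 s. Now I back off in +y, rise and check.

```bash

python3 -m creep '[{"offset":[0,0.01,0],"rot":[0,0,0],"hand":1},{"offset":[0,0.03,0],"rot":[0,0,0],"hand":1},{"offset":[0,0.06,0],"rot":[0,0,0],"hand":1},{"offset":[0,0.1,0],"rot":[0,0,0],"hand":1},{"offset":[0,0.12,0.03],"rot":[0,0,0],"hand":1}]'
python3 -m creep '[{"offset":[0,0.04,0.06],"rot":[0,0,0],"hand":1},{"offset":[0,0.1,0.1],"rot":[0,0,0],"hand":1},{"offset":[0,0.16,0.14],"rot":[0,0,0],"hand":1},{"offset":[0,0.22,0.18],"rot":[0,0,0],"hand":1},{"offset":[0,0.28,0.22],"rot":[0,0,0],"hand":1}]'
python3 -m creep '[{"offset":[0,0,0],"rot":[0,0,0],"hand":1},{"offset":[0,0,0],"rot":[0,0,0],"hand":1},{"offset":[0,0,0],"rot":[0,0,0],"hand":1}]'
python3 - <<'E'
from h import *
out=[]
for n in("side","top"):
    p=ctrl.get_image(n);f=cv2.cvtColor(p["frame"],cv2.COLOR_RGB2BGR)
    th=-.0377;o=np.array([.573,.0243]);M=Ro.from_euler('z',th).as_matrix()[:2,:2]
    x0,y0=(220,100) if n=="side" else (130,140)
    for a in(1.4,1.5,1.57):
        g=o+M@(np.array([.02,.033])+.09*np.array([-np.sin(a),np.cos(a)]));print(n,a,((proj(p,[*g,.1])-[x0,y0])*3.5).round())
    for l in((.07,.01),(.07,-.01),(-.05,.01),(-.05,-.01)): print(l,((proj(p,[*(o+M@l),.038])-[x0,y0])*3.5).round())
    out.append(cv2.resize(f[y0:y0+130,x0:x0+112],None,fx=3.5,fy=3.5,interpolation=2))
cv2.imwrite("pics/c4.png",np.hstack(out))
E
```

```text
t: 14.48
ee_pos: [0.5005, 0.1379, 0.0916]
eef_rot: [-0.002, -0.693, 0.721, 0.002]
contact_force: [-0.1, -0.5, -0.4]
grip_width: -0.001
finger_force: 0.0
t: 14.9
ee_pos: [0.5023, 0.2779, 0.2047]
eef_rot: [-0.001, -0.692, 0.722, -0.0]
contact_force: [1.6, -0.5, -0.4]
grip_width: 0.0
finger_force: 0.0
t: 15.15
ee_pos: [0.5022, 0.2762, 0.2029]
eef_rot: [-0.001, -0.693, 0.721, 0.0]
contact_force: [0.0, -0.6, 0.0]
grip_width: 0.003
finger_force: 0.0
side 1.4 [ 57. 183.]
side 1.5 [ 56. 192.]
side 1.57 [ 56. 198.]
(0.07, 0.01) [248. 264.]
(0.07, -0.01) [252. 283.]
(-0.05, 0.01) [ 90. 276.]
(-0.05, -0.01) [ 92. 296.]
top 1.4 [167. 356.]
top 1.5 [183. 359.]
top 1.57 [194. 359.]
(0.07, 0.01) [263. 125.]
(0.07, -0.01) [296. 126.]
(-0.05, 0.01) [256. 328.]
(-0.05, -0.01) [290. 329.]
```

View pics/c4.png

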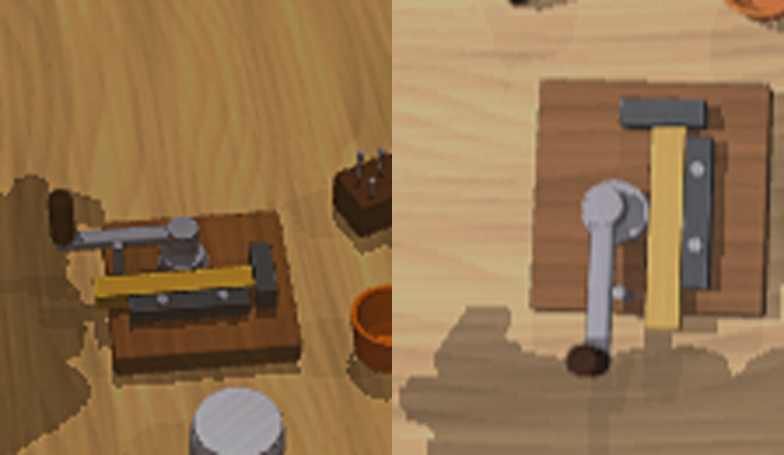

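The lever grip at top-crop (196,361) matches the 1.57 rad prediction of (194,359). The bar's far end touches the stop, its side lies on the fence, and the bystanders in view look undisturbed.

```bash
python3 -c "
from bench import ctrl;print(ctrl.hand_in())"
```

```text
the job is handed in; nothing more can be done
None
```

The job is handed in, with no verdict returned: the bar is home against the end stop, the lever is at its stop pin after about 0.8 s at 18 N, and the arm is clear with the tin, pot and tool block untouched.

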